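# Push the empty tin through the swing flap of the counter bin

## Robot

A 7-joint arm with a two-finger parallel gripper is mounted at the origin on the work surface. World frame = base frame: x ahead of the robot, y to its left, z up, the work surface at z = 0. Lengths are in m, angles in rad, forces in N, time in s.
With the tool pointing down it reaches from about 0.4 to 0.875 m from the base axis. Payload 4.4 kg.
Tool frame: the origin (TCP) lies midway between the tips of the shut fingers; the grasp point (between the pads) lies arm.grasp_offset behind it (arm.grasp_offset is the distance from the TCP to the grasp point, in m); z points along the fingers, y is the line along which they close (so a half turn about z gives the same grasp; the last joint's range is limited). The gripper opens to 85 mm and grips with 20 to 120 N. Pads are 22 mm wide; open, the fingers measure 114 mm over their backs; the gripper's body (76 mm by 85 mm) begins 54 mm behind the grasp point. The pads swing forward as they close: fully open they stand 13 mm farther back than shut.
Start: joints at [1.236, 0.628, 0.038, 1.517, -0.027, 0.996, -0.02], TCP at [0.173, -0.627, 0.231] pointing down, gripper open.
Joint ranges: [-3.06, 3.06], [-0.37, 2.12], [-1.25, 1.32], [0.18, 2.47], [-1.1, 4.24], [0.23, 1.98], [-2.94, 2.94]. Speed limits (rad/s): [2.57, 2.57, 3.14, 3.14, 3.14, 3.14, 3.14].

## Interface

Orientations are given as a 3x3 rotation matrix whose columns are the frame's x, y, z axes.
In Python, from plant import arm gives the robot as it stands. The module is installed in compiled form; this text tells all that it offers.
- The arm moves only by the tool send_rows, never from a script. Its argument "rows" is a list that holds one entry, the list of rows, each a list of 6 numbers: the shift along the tool's x, y, z in cm, then the turn, a rotation vector about the tool's x, y, z in rad. A call has 1 to 5 rows; each row shifts and turns the commanded pose from where the row before left it, along the tool's axes as they then stand; what a row does not reach is not made up. A row lasts 1/10 s, in which the tool goes at most 50 mm and 8.59 degrees, less where a joint would pass 70% of its speed; a pose out of reach is approached as far as the arm can. A call with a gripper value outside its range is refused whole. "grip" is the closure, from 0 (fully open) to 1 (shut), set as the call begins (left out, the last holds). The fingers move at their own pace and stop on an object; "squeeze" is the grip in N (left out, the last holds). Time passes only in rows, so rows that do not move let the fingers close. It gives the time, the measured TCP pose, the force, the opening and the grip force at its end, in the units of the state.
- arm.get_state(): the state, without advancing time (a new reading comes with each control period).
- arm.capture(name): name is "scene" or "top" or "wrist"; returns a dict with "image" (420x560x3 uint8, blue, green, red), "fx", "fy", "cx", "cy" (pixels), "world_to_cam" (4x4, takes a point from world to camera coordinates); the wrist camera has in their place "T_tool_cam" (4x4, takes a point from camera to tool coordinates, whose origin is the TCP and whose axes are the flange's). Camera axes: x right, y down, z forward; pixel columns grow to the right and rows downward; lengths in m; the calibration is good to about 2 mm. A picture is of the moment at which its call begins: read the wrist's pose just before it. There is no depth.
- arm.job_done(): hands the job in; it is judged then, once.
The state is a dict: "clock": time; "qpos": joint angles; "joint_velocities": joint speeds; "effort": joint torques, N m; "ee_pos": TCP position; "tcp_rot": TCP orientation; "contact_force": force on the tool from outside, world axes, zero at the start; "wrist_torque": the same for the moment, N m; "width": finger opening in m; "grip_force": force on a finger pad.
Only numpy, scipy, OpenCV 4.12 (cv2) and the standard library are available. Lean on these libraries where they do the work, as an engineer would, in place of code of your own. Each camera call takes 0.05 s, during which the arm holds its last target. There are 200 camera calls.

## Task

Throw away the empty tin that stands on the front ledge of the white counter bin: push the bin's green self-closing flap open with one finger and, while that finger keeps it open, push the tin over the ledge's edge and into the bin with the other finger. Only push: do not pinch the tin or lift it off the ledge. Leave the blue sauce cup on the ledge and everything else on the counter where it stands, and come away so that the flap swings shut.

Things in the scene. Friction and masses are not known exactly. Their poses are not given: they have to be found in the camera images.
- bin: White plastic swing-flap bin fixed to the counter, 280 mm deep (x), 240 wide (y), 176 tall, yaw within 0.3 rad. Origin: on the counter, straight below the middle of the ledge's inner edge. x points from the ledge into the bin (away from the user), y left, z up. Inside floor at z = 6 mm; inside from x = -116 to 156 mm. Behind x = 110 mm a fixed hood, top at z = 176 mm.
- ledge_edge (a point): Middle of the ledge's inner edge, at bin x = 0, y = 0, z = 120 mm. The ledge is flat and open (no rim or rails), its top at z = 120 mm from bin x = -120 to 0, across the whole width. Beyond the edge (x = 0 to 110 mm) is the mouth, closed by the flap, 232 mm wide between 4 mm side cheeks that rise along the shut flap.
- flap (a joint): Hinge angle of the green flap, rad: 0 shut, grows as its free edge swings down and into the bin, stop at 0.95. A spring (0.13 N m shut, 0.2 N m at 0.6 rad; about 3 to 5 N at the finger) shuts it once let go; the tin's weight does not open it. A downward-pointing fingertip a little above ledge height that moves along the bin's +x pushes it open.
- hinge_mid (a point): Middle of the flap's hinge line (along the bin's y), at bin x = 110, y = 0, z = 170 mm. The flap is a flat plate 228 mm wide, 117 long, 4 thick. Shut, it slopes from the hinge down towards the ledge, 24 degrees to the level.
- flap_edge (a point): Middle of the flap's free edge; shut, at bin x = 3, y = 0, z = 122 mm, just over the ledge's inner edge.
- tin: The empty round tin, steel with a red band, 46 mm across, 28 mm tall, about 40 g, upright on the ledge 35 to 65 mm (its centre) before the inner edge, left or right of the middle. Origin: centre of its underside; z is its axis.
- saucecup: Blue ceramic sauce cup, 46 mm across, 36 mm tall, on the other half of the ledge, its centre 75 mm or more from the tin's. To be left alone. Origin: centre of its underside.
- mortar: Grey granite mortar, 160 mm across, 100 mm tall, with the pestle leaning in it (to about 190 mm). Bystander on the robot's right. Origin: centre of the underside.
- glassbowl: Glass bowl, 170 mm across, 75 mm tall. Bystander at the far right. Origin: centre of the underside.
- steamerlid: Round bamboo steamer lid, 224 mm across, 70 mm tall. Bystander at the far left. Origin: centre of the underside.
- sieve: Steel sieve, 150 mm across, 50 mm tall, with a handle 210 mm long from the centre along its y. Bystander on the left. Origin: centre of the underside.
- saucebottle: Amber sauce bottle, 60 mm across, 200 mm tall. Bystander behind the bin. Origin: centre of the underside.

How it is judged:
By the outcome, as a careful person would: the job done as asked, in the order asked, and still so for the second after the job is handed in, with the robot touching nothing.
It also fails if it takes over 32 s, if anything falls off the work surface, if the arm or the gripper's body presses on something with over 40 N, if the wrist force passes 120 N, or if a joint passes its speed limit or range.

## Working session

There is one attempt and no reset: what is moved stays moved. The work goes in short steps, Python scripts to look and compute and a tool call to move; the robot and the scene stay as the last step left them, time stands still between calls to the robot, and variables do not carry over. Pictures are saved under pics/ and viewed, at most 10 in all, crops included, and the job is handed in when it is done.

Besides the shell and the picture viewer there is one more tool, called after ">>>" by a JSON object that holds its "name" and its "arguments", one argument or row to a line. send_rows: Moves the arm, as the interface text tells. Its arguments: {"type":"object","properties":{"rows":{"type":"array","items":{"type":"array","items":{"type":"array","items":{"type":"number"}}}},"grip":{"type":"number"},"squeeze":{"type":"number"}},"required":["rows"]}

```bash
mkdir -p pics; cat > h.py <<'E'
from plant import arm
import numpy as np, cv2, pickle
def cap(n,f):
    s=arm.get_state(); c=arm.capture(n); cv2.imwrite(f'pics/{f}.png',c['image'])
    if n=='wrist':
        T=np.eye(4);T[:3,:3]=s['tcp_rot'];T[:3,3]=s['ee_pos']; c['world_to_cam']=np.linalg.inv(T@c['T_tool_cam'])
    pickle.dump(c,open(f'pics/{f}.pkl','wb')); return c
def ray(f,u,v,z):
    c=pickle.load(open(f'pics/{f}.pkl','rb')); W=np.linalg.inv(c['world_to_cam'])
    d=W[:3,:3]@[(u-c['cx'])/c['fx'],(v-c['cy'])/c['fy'],1]; o=W[:3,3]
    return o+d*(z-o[2])/d[2]
def proj(f,p):
    c=pickle.load(open(f'pics/{f}.pkl','rb')); q=c['world_to_cam']@np.append(p,1)
    return c['fx']*q[0]/q[2]+c['cx'],c['fy']*q[1]/q[2]+c['cy']
E
python3 - <<'E'
from h import *
s=arm.get_state(); print(s, arm.grasp_offset)
for n in('scene','top'):
    c=cap(n,n); print(c['fx'],c['world_to_cam'].round(3))
E
```

```text
{'clock': 0.0, 'qpos': array([ 1.2362047 ,  0.6293067 ,  0.03843043,  1.51836092, -0.02698935,
        0.99631082, -0.02000691]), 'joint_velocities': array([-3.69970625e-04,  1.99371028e-04,  6.85823820e-04,  1.42462726e-05,
        6.24386441e-04, -6.91328359e-04, -1.58268054e-03]), 'effort': array([ 1.13346584e-04, -5.63398182e+01,  1.22601639e+00, -1.93443561e+01,
        1.09586355e-02,  1.05283907e-02, -4.98002791e-06]), 'ee_pos': array([ 0.17248495, -0.62605198,  0.2304167 ]), 'tcp_rot': array([[ 9.64090273e-01,  2.65574238e-01, -5.19939155e-04],
       [ 2.65574745e-01, -9.64088603e-01,  1.79432840e-03],
       [-2.47400156e-05, -1.86797727e-03, -9.99998255e-01]]), 'contact_force': array([0.32021056, 0.55653844, 0.08573069]), 'wrist_torque': array([-0.01992147,  0.02685284,  0.03310338]), 'grip_force': 0.0, 'width': 0.08533205462180532} 0.0187
495.4931592242898 [[-0.782  0.624 -0.011  0.454]
 [ 0.525  0.648 -0.552 -0.214]
 [-0.337 -0.437 -0.834  1.698]
 [ 0.     0.     0.     1.   ]]
488.54041183613253 [[ 0.018 -1.    -0.004 -0.013]
 [-0.997 -0.018 -0.076  0.588]
 [ 0.076  0.006 -0.997  1.47 ]
 [ 0.     0.     0.     1.   ]]
```

View pics/top.png

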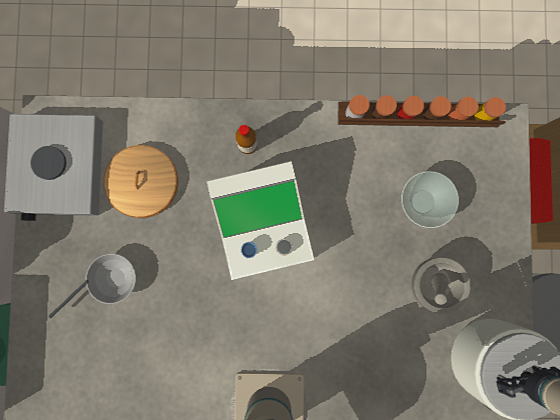

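View pics/scene.png

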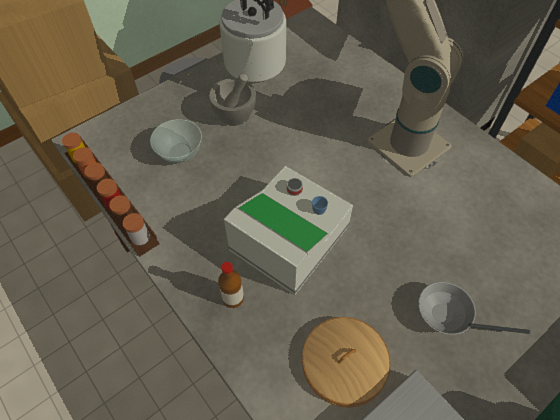

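The top view shows the bin around (262,222) with its flap, the cup at (249,250) and the tin at (284,247). I'll enlarge that area to read the edges more exactly.

```bash
python3 - <<'E'
from h import *
i=cv2.imread('pics/top.png')[155:285,195:325]
cv2.imwrite('pics/topc.png',cv2.resize(i,(585,585),interpolation=cv2.INTER_CUBIC))
E
```

```text
(no output)
```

View pics/topc.png

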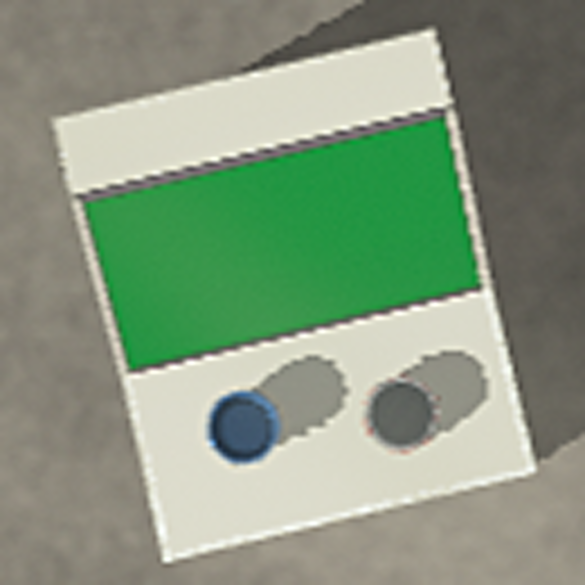

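```bash
python3 - <<'E'
from h import *
P=lambda u,v,z: ray('top',195+u/4.5-.4,155+v/4.5-.4,z)
fl,fr=P(163,562,.12),P(537,470,.12); bl,br=P(53,119,.176),P(437,30,.176); el,er=P(130,371,.124),P(481,291,.124)
t=P(401,414,.148);c=P(243,427,.156)
for n,a in zip('fl fr bl br el er t c'.split(),(fl,fr,bl,br,el,er,t,c)): print(n,a.round(4))
print(np.linalg.norm(fl-fr),np.linalg.norm(bl-br),np.linalg.norm((bl+br-fl-fr)/2))
d=[fl-fr,bl-br,el-er]; print([np.arctan2(-a[0],a[1]) for a in d])
f=((bl+br)-(fl+fr))[:2]; print(np.arctan2(f[1],f[0]))
yaw=np.mean([np.arctan2(-d[0][0],d[0][1]),np.arctan2(-d[1][0],d[1][1]),np.arctan2(f[1],f[0])])
X=np.array([np.cos(yaw),np.sin(yaw)]);Y=np.array([-X[1],X[0]])
O=((fl+fr)[:2]/2+.12*X+(bl+br)[:2]/2-.16*X)/2
print('yaw',yaw,'O',O)
for n,a in zip('fl fr bl br el er t c'.split(),(fl,fr,bl,br,el,er,t,c)): print(n,((a[:2]-O)@X).round(4),((a[:2]-O)@Y).round(4))
E
```

```text
fl [0.3859 0.1129 0.12  ]
fr [ 0.4476 -0.1212  0.12  ]
bl [0.6573 0.1819 0.176 ]
br [ 0.7164 -0.0523  0.176 ]
el [0.5052 0.1363 0.124 ]
er [ 0.5596 -0.0842  0.124 ]
t [ 0.4811 -0.0345  0.148 ]
c [0.4714 0.0626 0.156 ]
0.24212844163865885 0.2415586213667164 0.2843412743295652
[np.float64(0.2579810979375992), np.float64(0.24727444471808593), np.float64(0.2420526973046263)]
0.2499374505123662
yaw 0.2517309977226838 O [0.5324295  0.02535116]
fl -0.1201 0.1213
fr -0.1186 -0.1208
bl 0.1599 0.1205
br 0.1588 -0.121
el 0.0013 0.1142
er -0.0009 -0.1129
t -0.0646 -0.0452
c -0.0499 0.0512
```

>>> {"name": "send_rows", "arguments": {
  "rows": [
    [[0, 0, -4, 0, 0, 0], [0, 0, -4, 0, 0, 0], [0, 0, -4, 0, 0, 0], [0, 0, 0, 0, 0, -0.14], [0, 0, 0, 0, 0, -0.14]]
  ]
}}

```text
clock: 0.6
ee_pos: [0.1728, -0.6271, 0.3527]
tcp_rot: [[0.85, 0.527, 0.001], [0.527, -0.85, -0.002], [-0.001, 0.002, -1.0]]
contact_force: [-0.3, 0.6, -0.1]
width: 0.0854
grip_force: 0.0
```

>>> {"name": "send_rows", "arguments": {
  "rows": [
    [[0, 0, 0, 0, 0, -0.14], [0, 0, 0, 0, 0, -0.14], [0, 0, 0, 0, 0, -0.14], [0, 0, 0, 0, 0, -0.14], [0, 0, 0, 0, 0, -0.14]]
  ]
}}

```text
clock: 1.1
ee_pos: [0.1725, -0.6264, 0.3508]
tcp_rot: [[0.311, 0.95, -0.0], [0.95, -0.311, 0.001], [0.001, -0.001, -1.0]]
contact_force: [0.7, 0.3, 0.7]
width: 0.0849
grip_force: 0.0
```

>>> {"name": "send_rows", "arguments": {
  "rows": [
    [[0, 0, 0, 0, 0, -0.14], [0, 0, 0, 0, 0, -0.14], [0, 0, 0, 0, 0, -0.14], [0, 0, 0, 0, 0, -0.14], [0, 0, 0, 0, 0, 0]]
  ]
}}

```text
clock: 1.6
ee_pos: [0.1724, -0.6264, 0.3507]
tcp_rot: [[-0.236, 0.972, 0.0], [0.972, 0.236, 0.001], [0.001, 0.0, -1.0]]
contact_force: [-0.4, -0.8, -1.4]
width: 0.0855
grip_force: 0.0
```

```bash
cat >> h.py <<'E'
yaw=.2517;X=np.array([np.cos(yaw),np.sin(yaw),0]);Y=np.array([-X[1],X[0],0]);O=np.array([.5324,.0254,0])
def go(bx,by,z):
    s=arm.get_state(); R=s['tcp_rot']; p=s['ee_pos']; t=O+bx*X+by*Y+[0,0,z]
    Rt=np.c_[Y,X,[0,0,-1]]
    print(s['clock'],'bin pos',((p-O)@X).round(4),((p-O)@Y).round(4),p[2].round(4),'shift cm',(R.T@(t-p)*100).round(2),'turn',cv2.Rodrigues(R.T@Rt)[0].ravel().round(4),'F',s['contact_force'].round(1),s['width'])
E
python3 -c "
from h import *
go(-.065,-.045,.33);print(ray('top',440,285,.1),arm.get_state()['qpos'])"
```

```text
1.6 bin pos -0.511 -0.5416 0.3507 shift cm [50.26 43.93  2.15] turn [ 0.0003 -0.0012 -0.0135] F [-0.4 -0.8 -1.4] 0.08548303061668713
[ 0.37989019 -0.48391163  0.1       ] [ 1.44843055  0.55190498 -0.33352914  1.33744381  0.17941848  1.28284522
  1.3481125 ]
```

>>> {"name": "send_rows", "arguments": {
  "rows": [
    [[2.5, 2.2, 0, 0, 0, -0.0135], [2.5, 2.2, 0, 0, 0, 0], [2.5, 2.2, 0, 0, 0, 0], [2.5, 2.2, 0, 0, 0, 0], [2.5, 2.2, 0, 0, 0, 0]]
  ]
}}

```text
clock: 2.1
ee_pos: [0.2488, -0.477, 0.3511]
tcp_rot: [[-0.245, 0.97, -0.0], [0.97, 0.245, 0.0], [0.0, 0.0, -1.0]]
contact_force: [-0.0, -0.7, 0.5]
width: 0.0852
grip_force: 0.0
```

>>> {"name": "send_rows", "arguments": {
  "rows": [
    [[2.5, 2.2, 0, 0, 0, 0], [2.5, 2.2, 0, 0, 0, 0], [2.5, 2.2, 0, 0, 0, 0], [2.5, 2.2, 0, 0, 0, 0], [2.5, 2.2, 0, 0, 0, 0]]
  ]
}}

```text
clock: 2.6
ee_pos: [0.3242, -0.3287, 0.3513]
tcp_rot: [[-0.245, 0.97, 0.0], [0.97, 0.245, 0.0], [0.0, 0.0, -1.0]]
contact_force: [0.5, 0.1, 0.2]
width: 0.0855
grip_force: 0.0
```

>>> {"name": "send_rows", "arguments": {
  "rows": [
    [[2.5, 2.2, 0, 0, 0, 0], [2.5, 2.2, 0, 0, 0, 0], [2.5, 2.2, 0, 0, 0, 0], [2.5, 2.2, 0, 0, 0, 0], [2.5, 2.2, 0, 0, 0, 0]]
  ]
}}

```text
clock: 3.1
ee_pos: [0.3996, -0.1803, 0.3513]
tcp_rot: [[-0.245, 0.97, 0.0], [0.97, 0.245, -0.0], [-0.0, 0.0, -1.0]]
contact_force: [0.2, -0.1, 0.3]
width: 0.0852
grip_force: 0.0
```

>>> {"name": "send_rows", "arguments": {
  "rows": [
    [[2.5, 2.2, 0, 0, 0, 0], [2.5, 2.2, 0, 0, 0, 0], [2.5, 2.2, 0, 0, 0, 0], [2.5, 2.2, 0, 0, 0, 0], [0, 0, 0, 0, 0, 0]]
  ]
}}

```text
clock: 3.6
ee_pos: [0.4613, -0.0579, 0.3516]
tcp_rot: [[-0.253, 0.968, 0.002], [0.968, 0.253, 0.003], [0.003, 0.003, -1.0]]
contact_force: [-0.5, 0.5, -0.6]
width: 0.0852
grip_force: 0.0
```

```bash
python3 -c "
from h import *
go(-.065,-.045,.33);print(arm.get_state()['qpos']);cap('wrist','w1')"
```

```text
3.6 bin pos -0.0896 -0.0629 0.3516 shift cm [1.78 2.46 2.17] turn [ 0.0026 -0.0025  0.0038] F [-0.5  0.5 -0.6] 0.08523190956948276
[ 0.55130852  0.26996605 -0.62269902  1.81990972  0.17165839  1.10448725
  0.12397771]
```

View pics/w1.png

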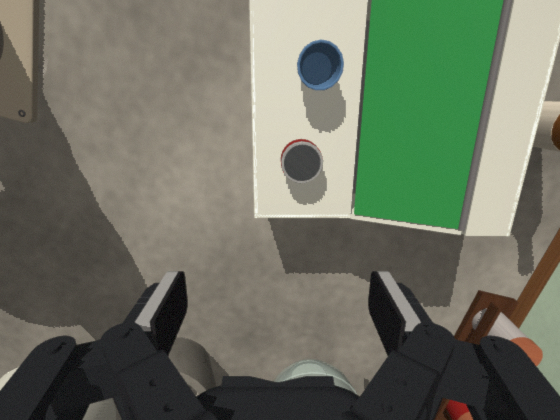

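The wrist view from above has the tin top at (302,162), the cup rim at (320,65), the ledge's right front corner at (257,217) and the flap's free edge from (366,0) to (355,212). Next I check these against the top-view fit.

```bash
python3 -c "
from h import *
for n,u,v,z in (('tin',302,162,.148),('cup',320,65,.156),('fr corner',256,217,.12),('edge',355,212,.122),('edge2',367,0,.122),('hoodcorner',512,236,.176)):
  a=ray('w1',u,v,z)-O; print(n,(a@X).round(4),(a@Y).round(4))"
```

```text
tin -0.0619 -0.0456
cup -0.0478 0.0508
fr corner -0.115 -0.1203
edge 0.0075 -0.1125
edge2 0.0008 0.1139
hoodcorner 0.166 -0.1202
```

>>> {"name": "send_rows", "arguments": {
  "rows": [
    [[0.9, 1.3, 2, 0.0026, -0.0025, 0.0038], [0.9, 1.3, 4, 0, 0, 0], [0, 0, 4, 0, 0, 0], [0, 0, 4, 0, 0, 0], [0, 0, 4, 0, 0, 0]]
  ]
}}

```text
clock: 4.15
ee_pos: [0.4796, -0.041, 0.1698]
tcp_rot: [[-0.241, 0.971, -0.002], [0.971, 0.241, -0.004], [-0.003, -0.003, -1.0]]
contact_force: [0.8, -1.1, 1.3]
width: 0.0853
grip_force: 0.0
```

>>> {"name": "send_rows", "arguments": {
  "rows": [
    [[0, 0, 0, 0, 0, 0], [0, 0, 0, 0, 0, 0]]
  ]
}}

```text
clock: 4.35
ee_pos: [0.4799, -0.0402, 0.1716]
tcp_rot: [[-0.243, 0.97, -0.003], [0.97, 0.243, -0.003], [-0.003, -0.004, -1.0]]
contact_force: [0.3, 0.1, 1.1]
width: 0.0854
grip_force: 0.0
```

```bash
python3 -c "
from h import *
go(-.065,-.045,.115);cap('wrist','w2')"
```

```text
4.35 bin pos -0.0671 -0.0504 0.1716 shift cm [0.56 0.23 5.66] turn [-0.0038  0.0025 -0.0062] F [0.3 0.1 1.1] 0.08541104893101827
```

View pics/w2.png

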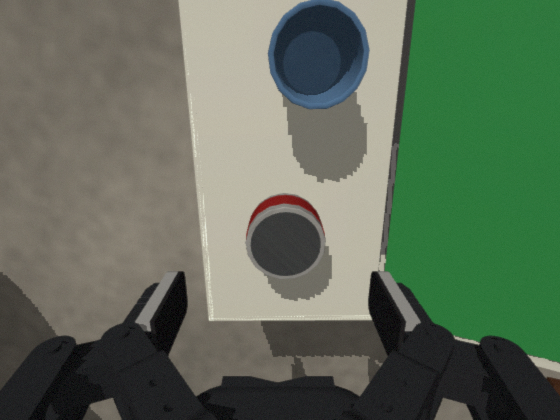

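The tin's top is at (285,242), centred between the open fingers (pads at x = 185 and 370), and the flap's edge is near x = 390.

```bash
python3 -c "
from h import *
for n,u,v,z in (('tin',285,242,.148),('corner',210,320,.12),('edge',384,258,.122),('edge2',405,0,.122)):
  a=ray('w2',u,v,z)-O; print(n,(a@X).round(4),(a@Y).round(4))
# fingertip rays at assumed tip height
for dz in (0,.013): 
  for u,v in ((185,275),(370,275)):
    a=ray('w2',u,v,.1716+dz)-O; print((a@X).round(4),(a@Y).round(4))
"
```

```text
tin -0.0621 -0.0449
corner -0.1164 -0.1208
edge 0.0048 -0.0692
edge2 0.0002 0.0804
-0.1135 -0.052
-0.0193 -0.0523
-0.1091 -0.0442
-0.0235 -0.0444
```

>>> {"name": "send_rows", "arguments": {
  "rows": [
    [[0.3, 0.1, 1.5, -0.0038, 0.0025, -0.0062], [0.2, 0.1, 1.5, 0, 0, 0], [0, 0, 1.5, 0, 0, 0], [0, 0, 0.9, 0, 0, 0], [0, 0, 0, 0, 0, 0]]
  ]
}}

```text
clock: 4.9
ee_pos: [0.4814, -0.0345, 0.1179]
tcp_rot: [[-0.25, 0.968, 0.002], [0.968, 0.25, -0.0], [-0.001, 0.002, -1.0]]
contact_force: [0.0, 0.7, 1.0]
width: 0.0855
grip_force: 0.0
```

```bash
python3 -c "
from h import *
go(-.065,-.045,.115)"
```

```text
4.9 bin pos -0.0643 -0.0453 0.1179 shift cm [ 0.03 -0.07  0.29] turn [0.0022 0.0008 0.0013] F [0.  0.7 1. ] 0.08546162191408764
```

>>> {"name": "send_rows", "arguments": {
  "rows": [
    [[0, 0, 0.4, 0.0022, 0.0008, 0.0013], [0, 0.6, 0, 0, 0, 0], [0, 0.6, 0, 0, 0, 0], [0, 0.6, 0, 0, 0, 0], [0, 0, 0, 0, 0, 0]]
  ]
}}

```text
clock: 5.4
ee_pos: [0.4999, -0.0291, 0.1135]
tcp_rot: [[-0.25, 0.968, 0.001], [0.968, 0.25, 0.001], [0.001, 0.001, -1.0]]
contact_force: [-0.2, -0.2, 0.1]
width: 0.0855
grip_force: 0.0
```

```bash
python3 -c "
from h import *
go(.043,-.045,.114)"
```

```text
5.4 bin pos -0.045 -0.0447 0.1135 shift cm [-0.04  8.8  -0.04] turn [ 0.0011 -0.0009  0.0011] F [-0.2 -0.2  0.1] 0.08550877300425351
```

>>> {"name": "send_rows", "arguments": {
  "rows": [
    [[0, 0.7, 0, 0, 0, 0], [0, 0.7, 0, 0, 0, 0], [0, 0.7, 0, 0, 0, 0], [0, 0.7, 0, 0, 0, 0], [0, 0, 0, 0, 0, 0]]
  ]
}}

```text
clock: 5.9
ee_pos: [0.5268, -0.0221, 0.1133]
tcp_rot: [[-0.25, 0.968, 0.0], [0.968, 0.25, 0.001], [0.001, 0.001, -1.0]]
contact_force: [-0.5, 0.9, 1.4]
width: 0.0855
grip_force: 0.6
```

```bash
python3 -c "
from h import *
go(.043,-.045,.114);cap('wrist','w3')"
```

```text
5.9 bin pos -0.0172 -0.0446 0.1133 shift cm [-0.04  6.02 -0.07] turn [ 0.0007 -0.001   0.0011] F [-0.5  0.9  1.4] 0.08553467111129473
```

View pics/w3.png

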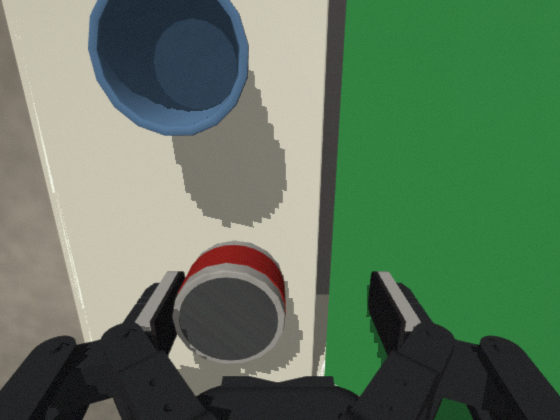

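The tin at (231,315) now rests on the left pad, and the flap has begun to open: the dark gap at x = 322–340 is wider. The blue cup hasn't moved. I'll keep pushing.

>>> {"name": "send_rows", "arguments": {
  "rows": [
    [[0, 0.8, 0, 0, 0, 0], [0, 0.8, 0, 0, 0, 0], [0, 0.8, 0, 0, 0, 0], [0, 0.8, 0, 0, 0, 0], [0, 0, 0, 0, 0, 0]]
  ]
}}

```text
clock: 6.45
ee_pos: [0.5579, -0.0141, 0.1132]
tcp_rot: [[-0.25, 0.968, 0.0], [0.968, 0.25, 0.001], [0.001, 0.001, -1.0]]
contact_force: [-0.8, -0.0, 2.5]
width: 0.0856
grip_force: 1.1
```

```bash
python3 -c "
from h import *
go(.043,-.045,.114);cap('wrist','w4')"
```

```text
6.45 bin pos 0.0148 -0.0446 0.1132 shift cm [-0.04  2.82 -0.08] turn [ 0.0006 -0.001   0.0009] F [-0.8 -0.   2.5] 0.08559611826730508
```

View pics/w4.png

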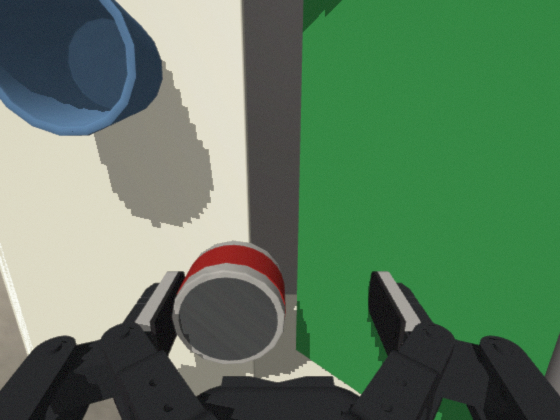

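The tin at (231,315) is at the ledge's edge, the flap is well open with a gap from x = 248 to 300, and the cup hasn't moved. I'll push on.

>>> {"name": "send_rows", "arguments": {
  "rows": [
    [[0, 0.8, 0, 0, 0, 0], [0, 0.8, 0, 0, 0, 0], [0, 0.7, 0, 0, 0, 0], [0, 0, 0, 0, 0, 0], [0, 0, 0, 0, 0, 0]]
  ]
}}

```text
clock: 7.0
ee_pos: [0.5783, -0.009, 0.1129]
tcp_rot: [[-0.25, 0.968, -0.002], [0.968, 0.25, 0.0], [0.001, -0.002, -1.0]]
contact_force: [-4.5, -0.7, 0.5]
width: 0.0858
grip_force: 2.3
```

```bash
python3 -c "
from h import *
go(.043,-.045,.114);cap('wrist','w5')"
```

```text
7.0 bin pos 0.0359 -0.0447 0.1129 shift cm [-0.03  0.71 -0.12] turn [-0.0022 -0.0008  0.0009] F [-4.5 -0.7  0.5] 0.08576033229831331
```

View pics/w5.png

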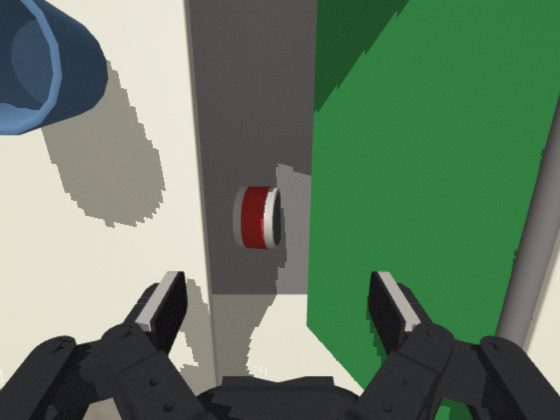

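The tin lies on its side on the bin floor at (258,217). Now I back out slowly and lift clear.

>>> {"name": "send_rows", "arguments": {
  "rows": [
    [[0, -1.5, 0, 0, 0, 0], [0, -2, 0, 0, 0, 0], [0, -2, 0, 0, 0, 0], [0, -2, 0, 0, 0, 0], [0, -1.5, 0, 0, 0, 0]]
  ]
}}

```text
clock: 7.55
ee_pos: [0.4927, -0.031, 0.114]
tcp_rot: [[-0.25, 0.968, 0.003], [0.968, 0.25, 0.002], [0.001, 0.004, -1.0]]
contact_force: [0.1, -1.1, 0.7]
width: 0.0851
grip_force: 0.0
```

>>> {"name": "send_rows", "arguments": {
  "rows": [
    [[0, -1.2, 0, 0, 0, 0], [0, 0, -2, 0, 0, 0], [0, 0, -4, 0, 0, 0], [0, 0, -4, 0, 0, 0], [0, 0, -4, 0, 0, 0]]
  ]
}}

```text
clock: 8.05
ee_pos: [0.4813, -0.0339, 0.2553]
tcp_rot: [[-0.251, 0.968, 0.002], [0.968, 0.251, 0.001], [0.001, 0.002, -1.0]]
contact_force: [1.5, -0.4, -0.1]
width: 0.0853
grip_force: 0.0
```

>>> {"name": "send_rows", "arguments": {
  "rows": [
    [[0, -2, -4, 0, 0, 0], [0, -2, -4, 0, 0, 0], [0, 0, 0, 0, 0, 0], [0, 0, 0, 0, 0, 0], [0, 0, 0, 0, 0, 0]]
  ]
}}

```text
clock: 8.55
ee_pos: [0.4417, -0.0444, 0.3328]
tcp_rot: [[-0.25, 0.968, -0.001], [0.968, 0.25, 0.001], [0.001, -0.001, -1.0]]
contact_force: [-0.1, 0.6, -0.4]
width: 0.0854
grip_force: 0.0
```

```bash
python3 -c "
from h import *
go(-.06,-.045,.3);cap('wrist','w6')"
```

```text
8.55 bin pos -0.1052 -0.045 0.3328 shift cm [-0.    4.53  3.27] turn [-0.0007 -0.001   0.0011] F [-0.1  0.6 -0.4] 0.08543873397349207
```

View pics/w6.png

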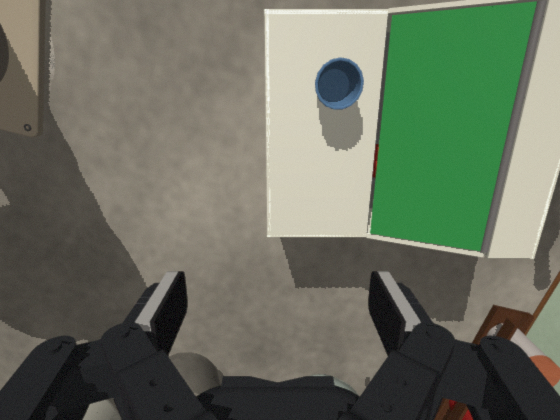

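The ledge is empty except for the cup at (339,83), and the flap looks shut. A trace of red shows in the slit at (376,160), so I'll check whether that is just the tin seen on the floor.

```bash
python3 -c "
from h import *
a=ray('w5',258,217,.03); print(((a-O)@X),((a-O)@Y))
for z in (.01,.03,.12):
  b=ray('w6',376,160,z)-O; print(z,b@X,b@Y)
cap('wrist','w7');cap('top','t2')
b=ray('w6',339,83,.156)-O; print('cup',b@X,b@Y)
i=cv2.imread('pics/w7.png')[0:260,250:530]; j=cv2.imread('pics/t2.png')[155:285,195:325]
o=np.hstack([cv2.resize(i,(430,400),interpolation=cv2.INTER_CUBIC),cv2.resize(j,(370,400),interpolation=cv2.INTER_CUBIC)])
cv2.imwrite('pics/f.png',o)"
```

```text
0.02173177666018904 -0.0462630556738023
0.01 0.038819340524231846 -0.047901647074538437
0.03 0.032676298225526666 -0.04417530259896926
0.12 0.0050326078813535445 -0.027406752458908074
cup -0.04771719118247019 0.0512588381057985
```

View pics/f.png

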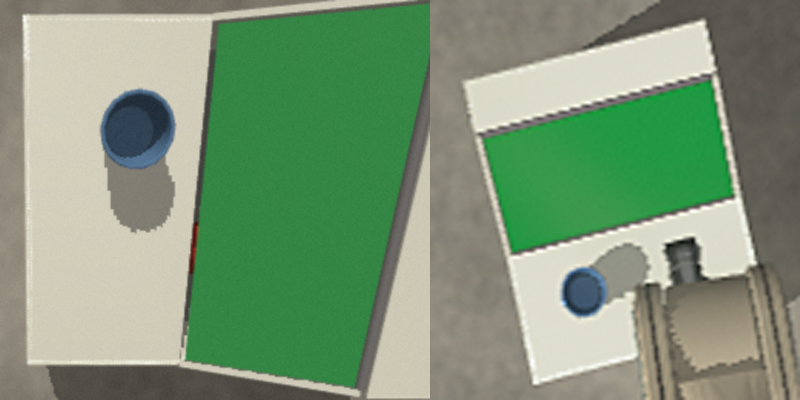

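The red in the slit is the tin on the bin floor: the line of sight meets the floor at the tin's y of about −45 mm. The flap is shut and the cup hasn't moved.

```bash
python3 -c "
from plant import arm
print(arm.job_done())"
```

```text
the job is handed in; nothing more can be done
None
```

The tin is on the floor inside the bin, the flap has swung shut, the blue cup hasn't moved and the arm is clear; I handed the job in after about 9 s on the robot's clock, and no verdict came back.

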